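Open the folding stand and set the meter on it

TASK

Set the yellow multimeter up so that it can be read from the right-hand end of the desk: swing the folding prop leg of the grey desk stand up and over to the back until it meets its stop, and press it firmly home there for a moment without forcing it. Then put the multimeter on the stand, leaning back against the leg with its lower end on the two ledges, display upwards and display end at the top, and let go. Leave the mug, the screwdriver, the yellow tape and the memory module where they are.

Things in the scene. Friction and masses are not known exactly. Their poses are not given: they have to be found in the camera images.
- stand: Folding desk stand, fixed to the desk: grey base plate 170 x 112 x 10 mm (x = -60 to +110, y = +-56 mm of this frame), dark steel ledges and hinge cheeks, aluminium prop leg, black rubber stop pad behind the hinge. Origin on the desk directly under the leg's hinge; x points to the stand's back (within 0.3 rad of the robot's left), z up.
- leg (a joint): Prop leg hinge (rad): 0 = folded level to the front (-x of the stand), pi/2 = upright, 2.40 = at its hard stop, leaning back, its face sloping 0.742 rad (42.5 degrees) from level. It starts at 0.32 to 0.6, the free end 60 to 95 mm above the desk and ahead of the base plate. Stiff hinge: about 2 N at the free end moves it, and it stays where it is left.
- leg_hinge (a point): Point on the hinge axis (along the stand's y) at the middle of the leg, 24 mm above the desk; axes as stand.
- leg_tip (a point): Middle of the free end of the leg, which is a plate 125 mm long from the hinge axis, 46 mm wide, 6 mm thick, centred on the axis, with an orange end cap 50 wide, 16 long, 9 mm thick. Turns with the leg: x points from the free end to the hinge, z out of the upper side of the folded leg. The underside of the folded leg is the side to push; it becomes the upper front face at the stop.
- seat (a point): Point on the stand where meter_center lies when properly seated; axes as stand (not tilted). The two ledges for the lower end (22 mm wide, at y = +-39 mm, the leg passes between; tops within 70 mm of the desk) are square to the leg at its stop: faces 12 mm above the hinge axis along the leg's slope, 31 mm deep from the leg's face, then a lip 9 mm high.
- meter_center (a point): Centre of the multimeter's case, half-way up (13.5 mm above its back). Yellow multimeter, 124 mm long (x) x 68 mm wide (y), case 27 mm thick, with a rotary switch in its face that stands up to 38 mm above the back, 12 mm behind the centre; 0.24 kg. It lies on its back on the desk: z is out of its display side, x points to the display end (top). Grasp it across the 68 mm.
- meter_top (a point): Middle of the display end of the multimeter, 62 mm along x from its centre.
- mug: Spotted mug, about 92 mm in diameter and 93 mm high, origin at its foot; a bystander.
- screwdriver_big: Yellow and black screwdriver 163 mm long lying on the desk, origin underneath; a bystander.
- yellow_tape: Roll of yellow tape, 98 mm in diameter, 48 mm high, origin underneath its centre; a bystander that lies either on the left or on the right of the stand, the multimeter on the other side.
- ram_module: Red memory module 133 x 32 x 8 mm lying on the desk, origin underneath; a bystander.
Not all that is in view belongs to the job. Leave any white look-alike of the part that bears meter_center alone.

How it is judged:
On the way:
1. the prop leg is pressed against its stop by the fingers (joint above 2.35 rad, at least 5 N), with the multimeter still off the stand (value of joint leg above 2.35 rad and contact force between the fingers and leg above 5 N and horizontal distance between meter_center and seat above 0.1 m), for 0.1 s.
At the end, for the whole second after the job is handed in: Leg at its stop (above 2.35 rad); multimeter resting on it, released and still, display up, within 0.09 rad of the leg face, centre within 10 / 15 / 8 mm (stand x / y / z) of the seat point, display end at the top (over 55 mm behind the hinge, within 24 mm of the middle plane) (value of joint leg above 2.35 rad and x of meter_center in the frame of stand between 0.0334 and 0.0534 m and y of meter_center in the frame of stand between -0.015 and 0.015 m and z of meter_center in the frame of stand between 0.0782 and 0.0942 m and angle between the z axis of meter_center and the z axis of leg_tip, either way round below 0.09 rad and angle between meter_center's own z axis and vertical below 1.2 rad and x of meter_top in the frame of stand above 0.055 m and y of meter_top in the frame of stand between -0.024 and 0.024 m and contact force between meter and leg above 0.2 N and linear speed of meter below 0.01 m/s and contact force between the fingers and meter below 0.1 N); the robot touches nothing.
It fails at once if the prop leg is forced: more than 45 N from the fingers (contact force between the fingers and leg above 45 N).
It fails at once if the mug is displaced by more than 25 mm (distance of mug from where it was at the start of the episode above 0.025 m).
It fails at once if the screwdriver big is displaced by more than 25 mm (distance of screwdriver_big from where it was at the start of the episode above 0.025 m).
It fails at once if the yellow tape is displaced by more than 25 mm (distance of yellow_tape from where it was at the start of the episode above 0.025 m).
It fails at once if the ram module is displaced by more than 25 mm (distance of ram_module from where it was at the start of the episode above 0.025 m).
It also fails if it takes over 56 s, if anything falls off the work surface, if the arm or the gripper's body presses on something with over 40 N, if the wrist force passes 120 N, or if a joint passes its speed limit or range.

ROBOT

A 6-joint arm with a two-finger parallel gripper is mounted at the origin on a cart in front of the work surface, level with it; the furniture and walls round the work are solid. World frame = base frame: x ahead of the robot, y to its left, z up, the work surface at z = 0. Lengths are in m, angles in rad, forces in N, time in s.
With the tool pointing down it reaches from about 0.225 to 0.875 m from the base axis. Payload 3.4 kg.
Tool frame: the origin (TCP) lies between the finger pads; the fingertips stand 8 mm ahead of it and the grasp point (between the pads) lies 11 mm behind it; z points along the fingers, y is the line along which they close (so a half turn about z gives the same grasp; the last joint's range is limited). The gripper opens to 85 mm and grips with 20 to 120 N. Pads are 22 mm wide; open, the fingers measure 114 mm over their backs; the gripper's body (76 mm by 85 mm) begins 54 mm behind the grasp point. The pads swing forward as they close: fully open they stand 13 mm farther back than shut.
Start: joints at [-0.121, 0.276, 1.505, -0, 1.361, -0.121], TCP at [0.575, -0, 0.239] pointing down, gripper open.
Joint ranges: [-2.89, 2.89], [-0.75, 2.08], [0.22, 2.7], [-1.18, 4.32], [0.11, 2.71], [-2.7, 2.7]. Speed limits (rad/s): [2.57, 2.57, 3.14, 3.14, 3.14, 3.14].

INTERFACE

Orientations are given as a unit quaternion [w, x, y, z].
In Python, from rig import manip gives the robot as it stands.
- The arm moves only by the tool move_arm, never from a script. Its argument "deltas" is a list that holds one entry, the list of rows, each a list of 5 numbers: the shift along the tool's x, y, z normalised to -1 to 1, where 1 is 80 cm, then the turn about the tool's z normalised to -1 to 1, where 1 is 120 degrees, then the closure, from -1 (fully open) to 1 (shut). In form: [[[tx, ty, tz, twist, grip], ...]]. A call has 1 to 12 rows; each row is the pose to reach, as a shift and turn from the pose commanded when the call began, along the tool's axes at that moment; what a row does not reach only later rows make up. A row lasts 1/10 s, in which the tool goes at most 50 mm and 8.59 degrees, less where a joint would pass 70% of its speed; a pose out of reach is approached as far as the arm can. A call with a number of a shift or a turn outside -1 to 1 is refused whole. A call with a gripper value outside its range is refused whole. The fingers move at their own pace and stop on an object; "squeeze" is the grip in N (left out, the last holds). Time passes only in rows, so rows that repeat a pose let the fingers close. It gives the time, the measured TCP pose, the force, the opening and the grip force at its end, in the units of the state.
- manip.get_state(): the state, without advancing time (a new reading comes with each control period).
- manip.get_image(name): name is "scene" or "side" or "wrist"; returns the picture (420x560x3 uint8, red, green, blue); there is no depth.
- manip.camera_params(name): a dict with "fx", "fy", "cx", "cy" (pixels), "dist" ([k1, k2, p1, p2, k3] as OpenCV has them; the pictures are not rectified), "R" (3x3) and "t" (3): a world point X has camera coordinates R X + t; the wrist camera has in their place "tool_from_camera" (4x4, takes a point from camera to tool coordinates, whose origin is the TCP and whose axes are the flange's). Camera axes: x right, y down, z forward; pixel columns grow to the right and rows downward; lengths in m; the calibration is good to about 2 mm. A picture is of the moment at which its call begins: read the wrist's pose just before it. camera_params takes no time and is no camera call.
- manip.sign_off(): hands the job in; it is judged then, once.
The state is a dict: "clock": time; "qpos": joint angles; "qd": joint speeds; "effort": joint torques, N m; "position": TCP position; "ee_rot": TCP orientation; "contact_force": force on the tool from outside, world axes, zero at the start; "moment": the same for the moment, N m; "width": finger opening in m; "gripper_force": force on a finger pad.
Only numpy, scipy, OpenCV 4.12 (cv2) and the standard library are available. Lean on these libraries where they do the work, as an engineer would, in place of code of your own. Each camera call takes 0.05 s, during which the arm holds its last target. There are 200 camera calls.

## Working session

There is one attempt and no reset: what is moved stays moved. The work goes in short steps, Python scripts to look and compute and a tool call to move; the robot and the scene stay as the last step left them, time stands still between calls to the robot, and variables do not carry over. Pictures are saved under pics/ and viewed, at most 10 in all, crops included, and the job is handed in when it is done.

Besides the shell and the picture viewer there is one more tool, called after "Call:" by a JSON object that holds its "op" and its "data", one argument or row to a line. move_arm: Moves the arm, as the interface text tells. Scaled input: -1 to 1 covers 80 cm each way for a shift and 120 degrees each way for a turn. Its arguments: {"type":"object","properties":{"deltas":{"type":"array","items":{"type":"array","items":{"type":"array","items":{"type":"number","minimum":-1,"maximum":1}}}},"squeeze":{"type":"number"}},"required":["deltas"]}

```bash
mkdir -p pics; cat > h.py <<'E'
import numpy as np, cv2
from rig import manip
from scipy.spatial.transform import Rotation as Ro
def snap(n,f):
    im=manip.get_image(n); cv2.imwrite(f'pics/{f}.png',cv2.cvtColor(np.asarray(im),cv2.COLOR_RGB2BGR)); return np.asarray(im)
def pose():
    s=manip.get_state(); q=s['ee_rot']; return Ro.from_quat([q[1],q[2],q[3],q[0]]).as_matrix(),np.array(s['position'])
def rays(n,uv,P=None):
    c=manip.camera_params(n); K=np.array([[c['fx'],0,c['cx']],[0,c['fy'],c['cy']],[0,0,1]])
    p=cv2.undistortPoints(np.array(uv,float).reshape(-1,1,2),K,np.array(c['dist'],float))[:,0]
    d=np.c_[p,np.ones(len(p))]
    if n=='wrist':
        R,t=P; T=np.array(c['tool_from_camera']); return R@T[:3,3]+t,(R@T[:3,:3]@d.T).T
    R=np.array(c['R']); return -R.T@np.array(c['t']),d@R
def plane(n,uv,z,P=None):
    o,d=rays(n,uv,P); return o+d*((z-o[2])/d[:,2])[:,None]
def tri(o1,d1,o2,d2):
    A=np.c_[d1,-d2]; s=np.linalg.lstsq(A,o2-o1,rcond=None)[0]; a=o1+s[0]*d1;b=o2+s[1]*d2; return (a+b)/2,np.linalg.norm(a-b)
E
python3 - <<'E'
from h import *
print(manip.get_state())
ims=[snap(n,n+'0') for n in('scene','side','wrist')]
for n in('scene','side'):
    c=manip.camera_params(n);print(n,c['fx'],-np.array(c['R']).T@np.array(c['t']),np.array(c['R'])[2])
E
```

```text
{'clock': 0.0, 'qpos': array([-1.20964895e-01,  2.76604150e-01,  1.50615646e+00, -3.25136115e-05,
        1.36065960e+00, -1.20971986e-01]), 'qd': array([ 0.00073528,  0.00023705,  0.00054693,  0.00042956, -0.00150382,
        0.00244678]), 'effort': array([ 6.20495921e-04, -4.16768074e+01, -2.45808578e+01, -1.52056768e-04,
        1.11346930e-02,  1.69860516e-05]), 'position': array([5.74488037e-01, 6.56100148e-05, 2.38425161e-01]), 'ee_rot': array([-7.09588529e-04,  7.07101571e-01,  7.07111401e-01, -5.75960598e-04]), 'contact_force': array([ 0.18856847, -0.10222527, -2.09082523]), 'moment': array([0.00962694, 0.00902043, 0.00725091]), 'gripper_force': 0.0, 'width': 0.0854761852104454}
scene 512.5269815740454 [-0.42415167 -0.68268041  0.99239601] [ 0.67326123  0.41811425 -0.60983587]
side 462.863803923239 [0.51490353 0.93675483 0.78574935] [ 0.029385   -0.82342982 -0.56665674]
```

View pics/scene0.png

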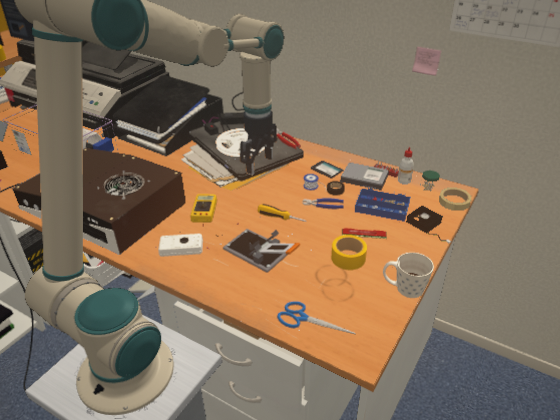

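View pics/side0.png

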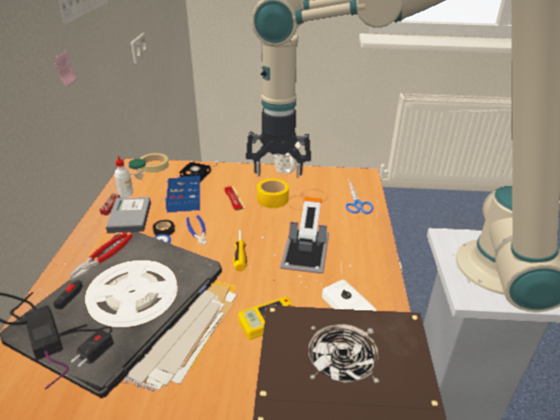

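View pics/wrist0.png

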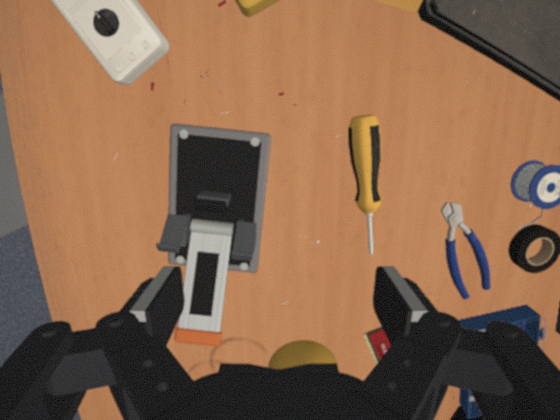

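The stand is at about (215,200) in the wrist view, with its back pointing up in the picture and its orange tip at (198,337). The tape is to the stand's right. The meter is to its left: scene (204,207), and side (262,315) partly hidden behind the brown box. The white look-alike lies nearer the robot.

```bash
python3 - <<'E'
from h import *
P=pose()
im=cv2.cvtColor(cv2.imread('pics/wrist0.png'),cv2.COLOR_BGR2HSV)
def blobs(f,lo,hi,amin):
    h=cv2.cvtColor(cv2.imread(f'pics/{f}.png'),cv2.COLOR_BGR2HSV); m=cv2.inRange(h,lo,hi)
    cs=cv2.findContours(m,cv2.RETR_EXTERNAL,cv2.CHAIN_APPROX_NONE)[0]
    return [c for c in cs if cv2.contourArea(c)>amin]
w=plane('wrist',[(172,124),(270,132),(257,271),(168,265)],0.010,P)
print(w.round(3))
l=np.array([[.11,.056],[.11,-.056],[-.06,-.056],[-.06,.056]])
A,B=l-l.mean(0),w[:,:2]-w[:,:2].mean(0)
th=np.arctan2((A[:,0]*B[:,1]-A[:,1]*B[:,0]).sum(),(A*B).sum()); R=np.array([[np.cos(th),-np.sin(th)],[np.sin(th),np.cos(th)]])
o=w[:,:2].mean(0)-R@l.mean(0); print('stand',o,th,'res',(l@R.T+o-w[:,:2]).round(4).tolist())
# leg tip: intersect ray of cap centre with stand's y=0 vertical plane
for n,u in(('wrist',(198,338)),('side',(313,200))):
    c,d=rays(n,[u],P); nrm=np.array([-np.sin(th),np.cos(th),0]); O=np.r_[o,0]
    nrm=R@np.array([0,1.]); nrm=np.r_[nrm,0]
    p=c+d[0]*(((O-c)@nrm)/(d[0]@nrm)); print(n,'tip?',p,'local x',(R.T@(p[:2]-o)))
for f in('scene0','side0'):
    for c in blobs(f,(22,120,120),(35,255,255),40):
        r=cv2.minAreaRect(c); print(f,r,cv2.contourArea(c),plane(f[:-1],[r[0]],.02)[0].round(3), plane(f[:-1],cv2.boxPoints(r),.027)[:,:2].round(3).tolist())
for c in blobs('wrist0',(2,170,140),(9,255,255),60): print('orange',cv2.minAreaRect(c))
E
```

```text
[[ 0.458  0.063  0.01 ]
 [ 0.564  0.054  0.01 ]
 [ 0.547 -0.113  0.01 ]
 [ 0.437 -0.105  0.01 ]]
stand [ 0.49895094 -0.05008879] 1.4683818376682605 res [[-0.0031, 0.0017], [0.0015, -0.0003], [0.0015, -0.0027], [0.0002, 0.0013]]
wrist tip? [ 0.4883539  -0.15319887  0.08629288] local x [-1.03653194e-01 -1.10852485e-17]
side tip? [ 0.48283734 -0.20687541  0.04290974] local x [-1.57612473e-01  8.21319177e-18]
scene0 ((349.5, 245.0), (22.0, 33.0), 90.0) 544.0 [ 0.644 -0.259  0.02 ] [[0.657, -0.198], [0.707, -0.282], [0.617, -0.322], [0.57, -0.242]]
side0 ((266.70001220703125, 317.5999755859375), (29.4091796875, 55.3398551940918), 71.56504821777344) 639.5 [0.58  0.237 0.02 ] [[0.648, 0.234], [0.536, 0.172], [0.512, 0.254], [0.619, 0.308]]
side0 ((239.0, 254.5), (29.0, 12.0), 90.0) 169.5 [0.67  0.029 0.02 ] [[0.692, -0.02], [0.661, -0.023], [0.646, 0.091], [0.675, 0.093]]
side0 ((272.5, 192.5), (27.0, 31.0), 90.0) 734.0 [ 0.607 -0.274  0.02 ] [[0.662, -0.34], [0.563, -0.349], [0.555, -0.193], [0.646, -0.185]]
```

```bash
python3 - <<'E'
from h import *
a=cv2.imread('pics/wrist0.png')[90:370,130:300]; b=cv2.imread('pics/scene0.png')[180:280,170:310]
c=cv2.imread('pics/side0.png')[180:350,220:380]
a=cv2.resize(a,(364,600)); b=cv2.resize(b,(420,300),interpolation=2); c=cv2.resize(c,(282,300),interpolation=2)
o=np.zeros((600,800,3),np.uint8); o[:,:364]=a; o[:300,370:790]=b; o[300:,370:652]=c; cv2.imwrite('pics/crop.png',o)
E
```

```text
(no output)
```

View pics/crop.png

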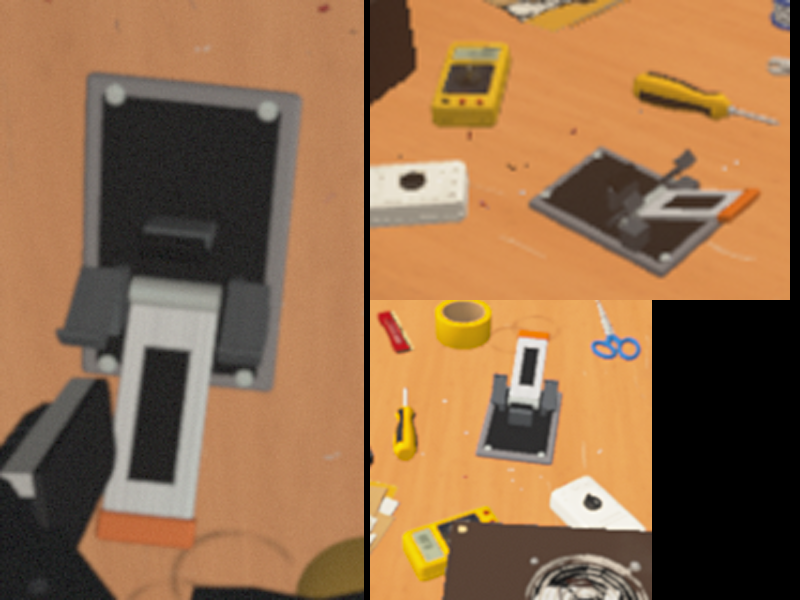

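The leg is at about 0.54 rad, the stand's origin is near (0.499, -0.050) with yaw 1.468, and the meter is near (0.57, 0.23). First I'll put the shut fingers in front of the leg tip.

Call:
{"op": "move_arm", "data": {
  "deltas": [
    [[-0.06,-0.03,0,0.049,1],[-0.12,-0.06,0,0.049,1],[-0.18,-0.09,0,0.049,1],[-0.262,-0.115,0,0.049,1],[-0.262,-0.115,0,0.049,1],[-0.262,-0.115,0.06,0.049,1],[-0.262,-0.115,0.12,0.049,1],[-0.262,-0.115,0.18,0.049,1],[-0.262,-0.115,0.219,0.049,1],[-0.262,-0.115,0.219,0.049,1],[-0.262,-0.115,0.219,0.049,1],[-0.262,-0.115,0.219,0.049,1]]
  ]
}}

```text
clock: 1.35
position: [0.4847, -0.2105, 0.066]
ee_rot: [0.002, 0.742, 0.67, 0.001]
contact_force: [-0.0, -0.1, -0.1]
width: -0.0
gripper_force: 0.0
```

```bash
cat >> h.py <<'E'
O=np.array([.49895,-.05009]); TH=1.4684
RS=np.array([[np.cos(TH),-np.sin(TH)],[np.sin(TH),np.cos(TH)]])
def loc(p): return np.r_[RS.T@(np.array(p)[:2]-O),p[2]]
E
python3 - <<'E'
from h import *
R,p=pose(); s=manip.get_state(); print(s['clock'],p,loc(p),'toolx yaw',np.arctan2(R[1,0],R[0,0]),s['contact_force'],s['width'])
a=snap('wrist','wrist1'); b=snap('scene','s1'); 
cv2.imwrite('pics/c1.png',np.hstack([cv2.cvtColor(a,4),cv2.cvtColor(b,4)])[::1] if 0 else np.hstack([cv2.resize(cv2.cvtColor(a,4),(400,300)),cv2.resize(cv2.cvtColor(b,4)[170:320,180:380],(400,300))]))
E
```

```text
1.35 [ 0.48466307 -0.21048594  0.06603495] [-0.16101618 -0.00218317  0.06603495] toolx yaw 1.4683191868346808 [-0.00783174 -0.08308466 -0.13741668] -3.276904405594394e-05
```

View pics/c1.png

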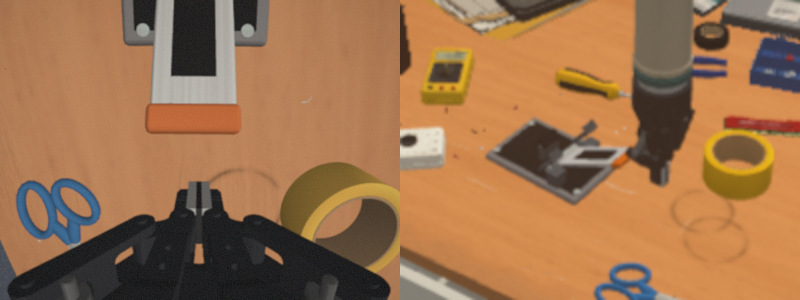

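Call:
{"op": "move_arm", "data": {
  "deltas": [
    [[0.03,-0.003,0,0,1],[0.048,-0.003,0,0,1],[0.054,-0.003,-0.006,0,1],[0.06,-0.003,-0.015,0,1],[0.066,-0.003,-0.026,0,1],[0.072,-0.003,-0.036,0,1],[0.079,-0.003,-0.046,0,1],[0.086,-0.003,-0.054,0,1],[0.094,-0.003,-0.06,0,1],[0.102,-0.003,-0.066,0,1],[0.11,-0.003,-0.072,0,1],[0.11,-0.003,-0.072,0,1]]
  ]
}}

```text
clock: 2.65
position: [0.4906, -0.1212, 0.123]
ee_rot: [0.001, 0.742, 0.67, 0.001]
contact_force: [0.1, -1.9, 0.6]
width: 0.0
gripper_force: 0.6
```

```bash
python3 - <<'E'
from h import *
print(loc(pose()[1]))
a=snap('side','d2'); b=snap('scene','s2')
cv2.imwrite('pics/c2.png',np.hstack([cv2.resize(cv2.cvtColor(a,4)[130:280,210:410],(400,300)),cv2.resize(cv2.cvtColor(b,4)[170:320,180:380],(400,300))]))
E
```

```text
[-0.07160756  0.00104389  0.12299119]
```

View pics/c2.png

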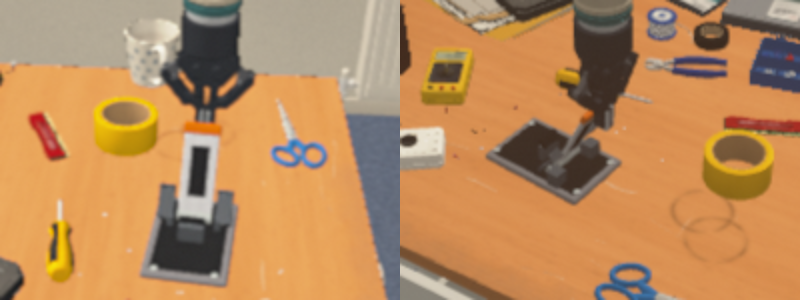

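The leg is rising with the fingers (about 1 rad, 2 N). I'll carry it over the top.

Call:
{"op": "move_arm", "data": {
  "deltas": [
    [[0.012,0,-0.007,0,1],[0.024,0,-0.012,0,1],[0.036,0,-0.016,0,1],[0.05,0,-0.021,0,1],[0.064,0,-0.025,0,1],[0.078,0,-0.025,0,1],[0.092,0,-0.023,0,1],[0.106,0,-0.021,0,1],[0.12,0,-0.016,0,1],[0.132,0,-0.011,0,1],[0.144,0,-0.006,0,1],[0.156,0,0.002,0,1]]
  ]
}}

```text
clock: 3.95
position: [0.5027, 0.0032, 0.1198]
ee_rot: [0.0, 0.743, 0.67, 0.0]
contact_force: [1.1, -1.7, 2.2]
width: 0.0002
gripper_force: 1.0
```

```bash
python3 - <<'E'
from h import *
s=manip.get_state();print(loc(pose()[1]),s['contact_force'])
E
```

```text
[0.05335275 0.00167189 0.11975885] [ 1.09710075 -1.68843684  2.1677171 ]
```

Call:
{"op": "move_arm", "data": {
  "deltas": [
    [[0.006,0,0.004,0,1],[0.012,0,0.009,0,1],[0.016,0,0.012,0,1],[0.018,0,0.014,0,1],[0.018,0,0.014,0,1]]
  ]
}}

```text
clock: 4.45
position: [0.5035, 0.0169, 0.1086]
ee_rot: [-0.001, 0.743, 0.67, -0.0]
contact_force: [0.4, 0.0, -0.3]
width: 0.0002
gripper_force: 0.0
```

Call:
{"op": "move_arm", "data": {
  "deltas": [
    [[0.001,0,0.001,0,1],[0.001,0,0.001,0,1]]
  ]
}}

```text
clock: 4.65
position: [0.5036, 0.0175, 0.1081]
ee_rot: [-0.0, 0.743, 0.67, -0.0]
contact_force: [-0.5, 1.0, 0.7]
width: 0.0003
gripper_force: 0.3
```

Call:
{"op": "move_arm", "data": {
  "deltas": [
    [[0.001,0,0.001,0,1],[0.002,0,0.002,0,1],[0.002,0,0.002,0,1]]
  ]
}}

```text
clock: 4.95
position: [0.5039, 0.0177, 0.1076]
ee_rot: [0.001, 0.742, 0.67, -0.001]
contact_force: [-3.6, -4.9, 9.0]
width: 0.0001
gripper_force: 4.7
```

Call:
{"op": "move_arm", "data": {
  "deltas": [
    [[0.001,0,0.001,0,1],[0.002,0,0.002,0,1],[0.002,0,0.002,0,1]]
  ]
}}

```text
clock: 5.25
position: [0.504, 0.0181, 0.1072]
ee_rot: [0.002, 0.742, 0.671, -0.002]
contact_force: [-5.5, -9.3, 16.8]
width: 0.0002
gripper_force: 9.0
```

About 20 N against the stop. I'll hold briefly, then retreat and look over the meter.

Call:
{"op": "move_arm", "data": {
  "deltas": [
    [[0,0,0,0,1],[0,0,0,0,1],[-0.01,0,-0.04,0,1],[0,0,-0.1,0,0],[0,0,-0.165,0,-1],[0.06,0.015,-0.165,0,-1],[0.12,0.03,-0.165,0,-1],[0.18,0.045,-0.165,0,-1],[0.245,0.063,-0.165,0,-1],[0.245,0.063,-0.165,0,-1],[0.245,0.063,-0.165,0,-1],[0.245,0.063,-0.165,0,-1]]
  ]
}}

```text
clock: 6.45
position: [0.5739, 0.2096, 0.2365]
ee_rot: [-0.0, 0.743, 0.67, -0.001]
contact_force: [-0.9, 0.4, 0.4]
width: 0.0857
gripper_force: 0.0
```

```bash
python3 - <<'E'
from h import *
P=pose();print(P[1],P[0].round(3).tolist())
a=snap('wrist','w3')
h=cv2.cvtColor(a,cv2.COLOR_RGB2HSV); m=cv2.inRange(h,(22,120,90),(35,255,255))
for c in cv2.findContours(m,0,1)[0]:
    if cv2.contourArea(c)>300:
        r=cv2.minAreaRect(c); b=cv2.boxPoints(r); w=plane('wrist',b,.025,P); print(r,w.round(4).tolist(),[np.linalg.norm(w[i]-w[(i+1)%4]).round(4) for i in range(4)])
b=snap('scene','s3'); cv2.imwrite('pics/c3.png',np.hstack([cv2.resize(cv2.cvtColor(a,4),(400,300)),cv2.resize(cv2.cvtColor(b,4)[150:300,150:350],(400,300))]))
E
```

```text
[0.57387254 0.20956404 0.23654627] [[0.103, 0.995, -0.001], [0.995, -0.103, -0.001], [-0.001, -0.001, -1.0]]
```

View pics/c3.png

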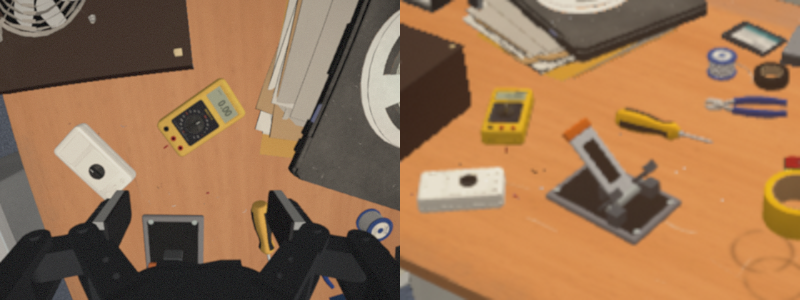

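The leg now leans back. The meter is upright-readable at wrist pixel (281,163), with its display end up and to the right; the brown box, stand and papers leave it clear.

```bash
python3 - <<'E'
from h import *
P=pose()
h=cv2.cvtColor(cv2.imread('pics/w3.png'),cv2.COLOR_BGR2HSV); print(h[150,228:240:4])
m=cv2.inRange(h,(18,150,90),(32,255,255)); m[260:]=0; m[:,350:]=0
cs=[c for c in cv2.findContours(m,0,1)[0] if cv2.contourArea(c)>150]; print([cv2.contourArea(c) for c in cs])
r=cv2.minAreaRect(np.vstack(cs)); 
for z in(.015,.027):
    b=cv2.boxPoints(r); w=plane('wrist',b,z,P)[:,:2]; e=w[[1,2,3,0]]-w
    L=np.linalg.norm(e,axis=1); k=L.argmax(); print(z,r,w.mean(0),L,np.arctan2(e[k,1],e[k,0]))
E
```

```text
[[ 13 135 191]
 [ 13 135 189]
 [ 12 133 191]]
[6833.5]
0.015 ((281.62603759765625, 164.68199157714844), (63.43528366088867, 114.6009292602539), 55.304847717285156) [0.57757791 0.22619816] [0.12334089 0.06821201 0.12873488 0.07195375] -2.6230232749798796
0.027 ((281.62603759765625, 164.68199157714844), (63.43528366088867, 114.6009292602539), 55.304847717285156) [0.57768893 0.22806634] [0.11920047 0.06592221 0.12441339 0.06953834] -2.623023274979879
```

Call:
{"op": "move_arm", "data": {
  "deltas": [
    [[0.022,0.002,0,0.07,-1],[0.022,0.002,0,0.14,-1],[0.022,0.002,0,0.21,-1],[0.022,0.002,0,0.28,-1],[0.022,0.002,0,0.35,-1],[0.022,0.002,0,0.42,-1],[0.022,0.002,0,0.453,-1],[0.022,0.002,0.06,0.453,-1],[0.022,0.002,0.12,0.453,-1],[0.022,0.002,0.16,0.453,-1],[0.022,0.002,0.16,0.453,-1],[0.022,0.002,0.16,0.453,-1]]
  ]
}}

```text
clock: 7.75
position: [0.5783, 0.2268, 0.1096]
ee_rot: [0.0, 0.967, 0.256, 0.0]
contact_force: [1.7, -0.2, 1.1]
width: 0.0852
gripper_force: 0.0
```

```bash
python3 - <<'E'
from h import *
P=pose();print(P[1],P[0].round(3).tolist(), manip.camera_params('wrist')['tool_from_camera'])
a=snap('wrist','w4')
h=cv2.cvtColor(a,cv2.COLOR_RGB2HSV); m=cv2.inRange(h,(18,150,90),(32,255,255))
cs=[c for c in cv2.findContours(m,0,1)[0] if cv2.contourArea(c)>150]; print([(cv2.contourArea(c),cv2.boundingRect(c)) for c in cs])
c=max(cs,key=cv2.contourArea); r=cv2.minAreaRect(c); w=plane('wrist',cv2.boxPoints(r),.024,P); print(r,((w-P[1])@P[0]).round(4).tolist())
cv2.imwrite('pics/c4.png',cv2.cvtColor(a,4))
E
```

```text
[0.57830517 0.22681459 0.10964335] [[0.869, 0.495, 0.0], [0.495, -0.869, -0.0], [0.0, 0.0, -1.0]] [[-1.13166521e-03 -9.57930189e-01 -2.86999080e-01  7.23458470e-02]
 [ 9.99999348e-01 -1.12772909e-03 -1.79020568e-04 -6.71501685e-04]
 [-1.52168003e-04 -2.86999096e-01  9.57930841e-01 -1.35533617e-01]
 [ 0.00000000e+00  0.00000000e+00  0.00000000e+00  1.00000000e+00]]
[(1908.0, (499, 205, 61, 55)), (14980.0, (230, 129, 98, 167)), (1751.5, (390, 79, 93, 86))]
((278.5, 212.0), (166.0, 97.0), 90.0) [[0.0626, -0.0324, 0.0857], [0.0625, 0.0316, 0.0857], [-0.0614, 0.0368, 0.0856], [-0.0613, -0.0378, 0.0856]]
```

View pics/c4.png

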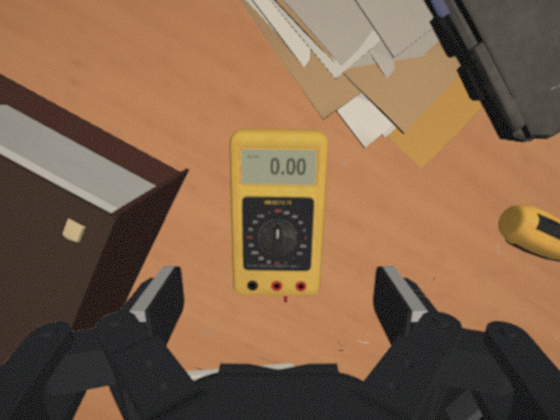

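```bash
python3 - <<'E'
from h import *
P4=pose()
# pose at w3
R3=np.array([[.103,.995,-.001],[.995,-.103,-.001],[-.001,-.001,-1]]);t3=np.array([.57387,.20956,.23655])
for u3,u4 in(((269,95),(187,170)),((249,73),(72,230))):
    o1,d1=rays('wrist',[u3],(R3,t3)); o2,d2=rays('wrist',[u4],P4)
    p,g=tri(o1,d1[0],o2,d2[0]); print(p,g,'tool',(p-P4[1])@P4[0])
E
```

```text
[0.57310707 0.3023476  0.00463517] 0.001605932433178057 tool [ 0.03136226 -0.06838368  0.10639811]
[0.56378056 0.31209319 0.12903634] 0.0022649017466800096 tool [ 0.02850354 -0.08134888 -0.01802594]
```

Tool and meter are aligned to within 1 mm, and the box corner clears the fingers. Descending to grasp.

Call:
{"op": "move_arm", "data": {
  "deltas": [
    [[0.001,-0.001,0.05,0,-1],[0.001,-0.001,0.1,0,-1],[0.001,-0.001,0.122,0,-1],[0.001,-0.001,0.122,0,-1],[0.001,-0.001,0.122,0,-1]]
  ]
}}

```text
clock: 8.3
position: [0.5803, 0.2293, 0.0136]
ee_rot: [0.0, 0.966, 0.257, 0.002]
contact_force: [-0.3, 0.2, 0.3]
width: 0.0856
gripper_force: 0.0
```

Call:
{"op": "move_arm", "data": {
  "deltas": [
    [[0,0,0.004,0,-1],[0,0,0.008,0,-1],[0,0,0.008,0,-1]]
  ]
}}

```text
clock: 8.6
position: [0.5786, 0.229, 0.0057]
ee_rot: [0.0, 0.966, 0.257, 0.001]
contact_force: [0.1, -0.1, 0.3]
width: 0.0851
gripper_force: 0.0
```

Call:
{"op": "move_arm", "data": {
  "deltas": [
    [[0,0,0.003,0,0.2],[0,0,0.003,0,0.5],[0,0,0.003,0,1],[0,0,0.003,0,1],[0,0,0.003,0,1],[0,0,0.003,0,1],[0,0,0.003,0,1],[0,0,0.003,0,1]]
  ],
  "squeeze": 25
}}

```text
clock: 9.4
position: [0.5786, 0.2289, 0.0028]
ee_rot: [0.0, 0.966, 0.257, 0.0]
contact_force: [0.6, -0.9, 3.6]
width: 0.0675
gripper_force: 29.5
```

```bash
python3 - <<'E'
from h import *
P=pose(); print(P[1],P[0].round(3).tolist(), manip.get_state()['width'])
tgt=O+RS@np.array([.0508+.004,0])
print(tgt,'world d',tgt-P[1][:2])
E
```

```text
[0.57855964 0.22886569 0.00279658] [[0.868, 0.496, 0.001], [0.496, -0.868, 0.0], [0.001, 0.0, -1.0]] 0.06745749551582869
[0.50455152 0.00442296] world d [-0.07400812 -0.22444273]
```

Grasped at 67.5 mm. I'll lift it, swing it round, and carry it above the stand.

Call:
{"op": "move_arm", "data": {
  "deltas": [
    [[0,0,-0.03,0,1],[0,0,-0.08,0,1],[0,0,-0.14,0,1],[0,0,-0.2,0,1],[0,0,-0.234,-0.07,1],[-0.03,0.03,-0.234,-0.14,1],[-0.06,0.055,-0.234,-0.2,1],[-0.09,0.08,-0.234,-0.27,1],[-0.12,0.11,-0.234,-0.33,1],[-0.155,0.14,-0.234,-0.39,1],[-0.19,0.17,-0.234,-0.453,1],[-0.219,0.198,-0.234,-0.453,1]]
  ]
}}

```text
clock: 10.6
position: [0.5025, 0.0034, 0.1884]
ee_rot: [-0.001, 0.742, 0.671, -0.001]
contact_force: [0.9, -0.5, -3.4]
width: 0.0675
gripper_force: 30.4
```

Call:
{"op": "move_arm", "data": {
  "deltas": [
    [[0,0,0,0,1],[0,0,0,0,1],[0,0,0,0,1]]
  ]
}}

```text
clock: 10.9
position: [0.5046, 0.0052, 0.1892]
ee_rot: [-0.001, 0.742, 0.67, -0.0]
contact_force: [0.0, -0.1, -2.8]
width: 0.0682
gripper_force: 30.4
```

```bash
python3 - <<'E'
from h import *
P=pose(); s=manip.get_state(); print(loc(P[1]),np.arctan2(P[0][1,0],P[0][0,0]),s['width'],s['gripper_force'],s['contact_force'])
a=snap('scene','s5'); b=snap('wrist','w5'); c=snap('side','d5')
f=lambda i,x,y:cv2.resize(cv2.cvtColor(i,4)[y:y+150,x:x+200],(400,300))
cv2.imwrite('pics/c5.png',np.vstack([np.hstack([f(a,180,110),f(c,210,90)]),np.hstack([cv2.resize(cv2.cvtColor(b,4),(400,300)),np.zeros((300,400,3),np.uint8)])]))
E
```

```text
[5.55802548e-02 2.24576281e-05 1.89152556e-01] 1.4684158403370349 0.06822696339982223 30.38519561290741 [ 0.00895104 -0.13720486 -2.76662049]
```

View pics/c5.png

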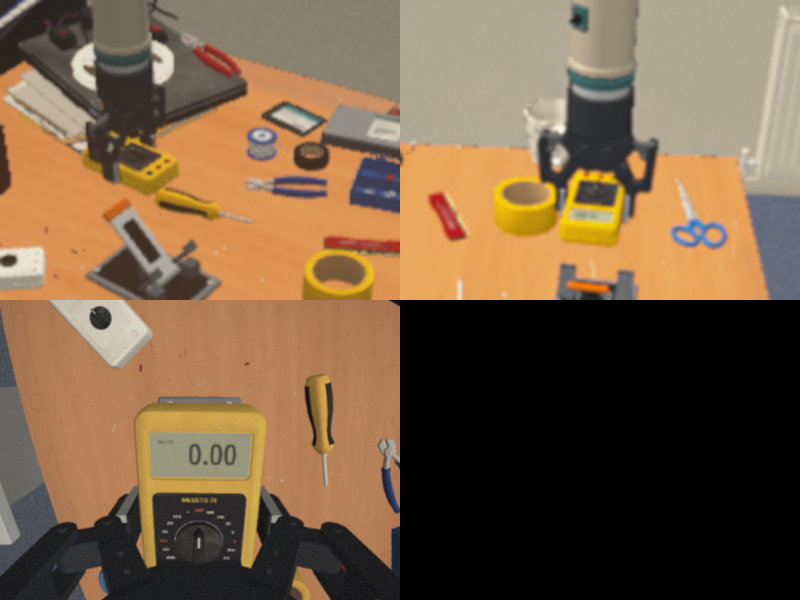

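Call:
{"op": "move_arm", "data": {
  "deltas": [
    [[-0.007,0,0.04,0,1],[-0.007,0,0.075,0,1],[-0.007,0,0.088,0,1],[-0.007,0,0.092,0,1],[-0.007,0,0.096,0,1],[-0.007,0,0.1,0,1],[-0.007,0,0.1,0,1]]
  ],
  "squeeze": 20
}}

```text
clock: 11.75
position: [0.505, -0.0017, 0.1113]
ee_rot: [0.001, 0.742, 0.67, 0.0]
contact_force: [-2.0, -1.1, 2.4]
width: 0.0676
gripper_force: 29.3
```

Call:
{"op": "move_arm", "data": {
  "deltas": [
    [[0,0,0.003,0,1],[0,0,0.006,0,1],[0,0,0.009,0,1],[0,0,0.009,0,1]]
  ]
}}

```text
clock: 12.15
position: [0.5051, -0.0028, 0.1041]
ee_rot: [0.002, 0.742, 0.67, -0.0]
contact_force: [-3.2, -5.1, 4.9]
width: 0.0678
gripper_force: 30.8
```

Call:
{"op": "move_arm", "data": {
  "deltas": [
    [[0,0,0.003,0,1],[0,0,0.006,0,1],[0,0,0.009,0,1],[0,0,0.012,0,1],[0,0,0.014,0,1],[0,0,0.014,0,1]]
  ]
}}

```text
clock: 12.75
position: [0.5052, -0.0026, 0.093]
ee_rot: [0.002, 0.742, 0.67, 0.0]
contact_force: [-3.0, -5.5, 4.5]
width: 0.0679
gripper_force: 33.7
```

```bash
python3 - <<'E'
from h import *
P=pose(); s=manip.get_state(); print(loc(P[1]),s['width'],s['contact_force'])
a=snap('scene','s6'); b=snap('wrist','w6'); c=snap('side','d6')
f=lambda i,x,y:cv2.resize(cv2.cvtColor(i,4)[y:y+150,x:x+200],(400,300))
cv2.imwrite('pics/c6.png',np.vstack([np.hstack([f(a,180,130),f(c,210,130)]),np.hstack([cv2.resize(cv2.cvtColor(b,4),(400,300)),np.zeros((300,400,3),np.uint8)])]))
E
```

```text
[ 0.04784761 -0.0013868   0.09295573] 0.06785051821813025 [-3.00446797 -5.45492014  4.54733306]
```

View pics/c6.png

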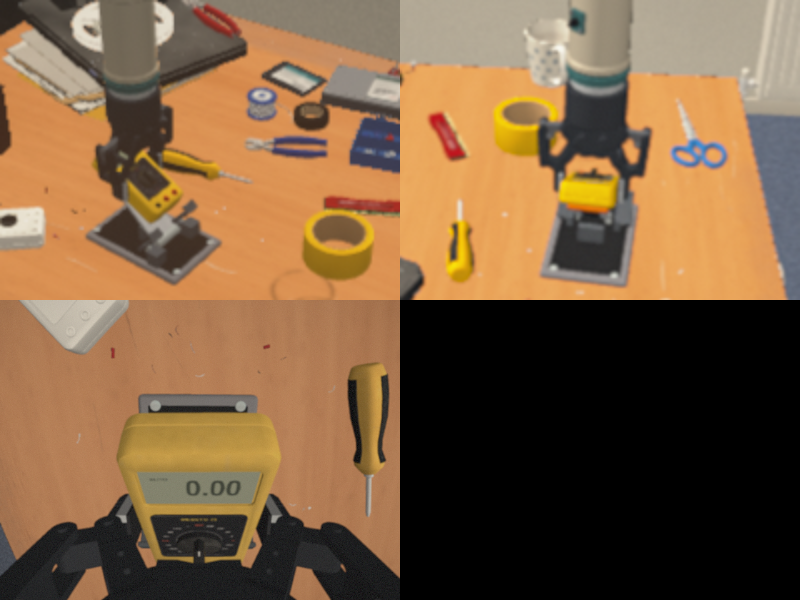

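It's tilting as intended, about 30° already, and centred on the leg. Lowering further, then sliding it down onto the ledges.

Call:
{"op": "move_arm", "data": {
  "deltas": [
    [[0,0,0.003,0,1],[0,0,0.006,0,1],[0,0,0.009,0,1],[0,0,0.012,0,1],[0,0,0.014,0,1],[0,0,0.014,0,1]]
  ]
}}

```text
clock: 13.5
position: [0.5064, -0.002, 0.0822]
ee_rot: [0.002, 0.742, 0.67, 0.001]
contact_force: [-1.5, -2.2, 5.3]
width: 0.0675
gripper_force: 37.4
```

Call:
{"op": "move_arm", "data": {
  "deltas": [
    [[-0.002,0,0.002,0,1],[-0.004,0,0.004,0,1],[-0.006,0,0.006,0,1],[-0.006,0,0.006,0,1]]
  ]
}}

```text
clock: 13.9
position: [0.5071, -0.007, 0.0777]
ee_rot: [0.003, 0.742, 0.67, 0.002]
contact_force: [-0.2, -3.4, 4.5]
width: 0.0675
gripper_force: 37.5
```

```bash
python3 - <<'E'
from h import *
P=pose(); s=manip.get_state(); print(loc(P[1]),s['width'],s['contact_force'],s['clock'])
E
```

```text
[ 0.04366995 -0.00369088  0.07767292] 0.06753846246303208 [-0.20716359 -3.44882233  4.45839803] 13.9
```

Call:
{"op": "move_arm", "data": {
  "deltas": [
    [[-0.002,-0.002,0.002,0,1],[-0.003,-0.003,0.003,0,1],[-0.003,-0.003,0.003,0,1]]
  ]
}}

```text
clock: 14.2
position: [0.5049, -0.0093, 0.0753]
ee_rot: [0.004, 0.742, 0.67, 0.002]
contact_force: [0.0, -3.5, 5.1]
width: 0.0677
gripper_force: 37.4
```

```bash
python3 - <<'E'
from h import *
P=pose(); s=manip.get_state(); print(loc(P[1]),s['width'],s['contact_force'],s['clock'])
a=snap('scene','s7'); b=snap('wrist','w7'); c=snap('side','d7')
f=lambda i,x,y,k=1:cv2.resize(cv2.cvtColor(i,4)[y:y+150//k,x:x+200//k],(400,300),interpolation=2)
cv2.imwrite('pics/c7.png',np.vstack([np.hstack([f(a,220,180,2),f(c,260,180,2)]),np.hstack([cv2.resize(cv2.cvtColor(b,4),(400,300)),np.zeros((300,400,3),np.uint8)])]))
E
```

```text
[ 0.04119434 -0.00170422  0.07531727] 0.06772436562554046 [ 0.02443059 -3.48404516  5.09931073] 14.2
```

View pics/c7.png

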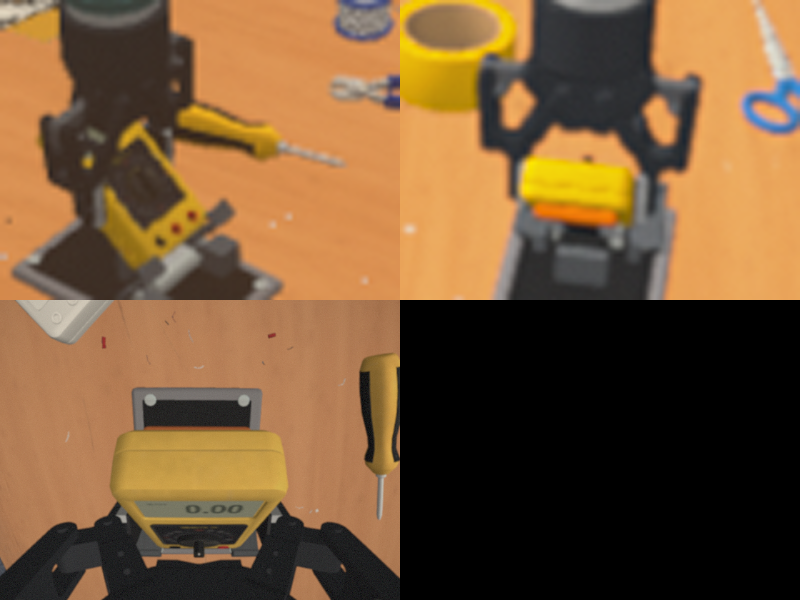

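The meter lies on the leg, centred, with the display end up. Releasing.

Call:
{"op": "move_arm", "data": {
  "deltas": [
    [[-0.001,0,0.001,0,0.4],[-0.001,0,0.001,0,-0.5],[-0.001,0,0.001,0,-1],[-0.001,0,0.001,0,-1],[-0.001,0,0.001,0,-1],[-0.001,0,0.001,0,-1],[-0.001,0,0.001,0,-1]]
  ]
}}

```text
clock: 15.05
position: [0.501, -0.0088, 0.072]
ee_rot: [-0.0, 0.742, 0.67, 0.0]
contact_force: [-0.1, 0.3, 0.3]
width: 0.0855
gripper_force: 0.0
```

```bash
python3 - <<'E'
from h import *
P=pose(); s=manip.get_state(); print(loc(P[1]),s['width'],s['contact_force'],s['clock'])
a=snap('scene','s8'); b=snap('wrist','w8'); c=snap('side','d8')
f=lambda i,x,y,k=1:cv2.resize(cv2.cvtColor(i,4)[y:y+150//k,x:x+200//k],(400,300),interpolation=2)
cv2.imwrite('pics/c8.png',np.vstack([np.hstack([f(a,220,180,2),f(c,260,180,2)]),np.hstack([cv2.resize(cv2.cvtColor(b,4),(400,300)),np.zeros((300,400,3),np.uint8)])]))
E
```

```text
[0.04129463 0.00219953 0.07201654] 0.08545516381443488 [-0.08081761  0.34215478  0.29845585] 15.05
```

Call:
{"op": "move_arm", "data": {
  "deltas": [
    [[0,0.003,-0.02,0,-1],[0,0.003,-0.06,0,-1],[0,0.003,-0.12,0,-1],[0,0.003,-0.18,0,-1],[0,0.003,-0.24,0,-1],[-0.05,0.003,-0.24,0,-1],[-0.05,0.003,-0.24,0,-1],[-0.05,0.003,-0.24,0,-1],[-0.05,0.003,-0.24,0,-1]]
  ]
}}

```text
clock: 16.1
position: [0.4987, -0.0484, 0.2633]
ee_rot: [-0.001, 0.742, 0.67, -0.0]
contact_force: [0.3, -0.6, 0.3]
width: 0.0848
gripper_force: 0.0
```

```bash
python3 - <<'E'
from h import *
P=pose(); ims={n:snap(n,n+'9') for n in('wrist','scene')}
def yel(n,box):
    h=cv2.cvtColor(ims[n],cv2.COLOR_RGB2HSV); m=cv2.inRange(h,(18,150,70),(32,255,255)); x0,y0,x1,y1=box; k=np.zeros_like(m); k[y0:y1,x0:x1]=m[y0:y1,x0:x1]
    return [c for c in cv2.findContours(k,0,1)[0] if cv2.contourArea(c)>100]
# predicted seated corners of display face, projected to the views
u=np.array([np.cos(.742),np.sin(.742)]);n_=np.array([-u[1],u[0]]);s=np.array([.0434,.0862])
pts=[]
for a,y in((62,34),(62,-34),(-62,-34),(-62,34)):
    q=s+.001*a*u+.0135*n_; pts.append(np.r_[O+RS@[q[0],y*.001],q[1]])
pts=np.array(pts)
def proj(n,X):
    c=manip.camera_params(n);K=np.array([[c['fx'],0,c['cx']],[0,c['fy'],c['cy']],[0,0,1]])
    if n=='wrist':
        T=np.array(c['tool_from_camera']); Xt=(X-P[1])@P[0]; Xc=(Xt-T[:3,3])@T[:3,:3]
    else: Xc=X@np.array(c['R']).T+c['t']
    return cv2.projectPoints(Xc,np.zeros(3),np.zeros(3),K,np.array(c['dist'],float))[0][:,0]
for n in ims:
    p=proj(n,pts); print(n,'pred',p.round(1).tolist())
    x0,y0=np.maximum(p.min(0).astype(int)-25,0); x1,y1=p.max(0).astype(int)+25
    for c in yel(n,(x0,y0,x1,y1)): print(cv2.boundingRect(c),cv2.contourArea(c),cv2.boxPoints(cv2.minAreaRect(c)).round(1).tolist(), cv2.approxPolyDP(c,6,True)[:,0].tolist())
print(manip.get_state()['clock'],loc(P[1]))
E
```

```text
wrist pred [[235.7, 107.0], [324.5, 106.9], [311.2, 196.1], [248.5, 196.2]]
(240, 90, 83, 106) 7340.5 [[240.0, 90.0], [322.0, 90.0], [322.0, 195.0], [240.0, 195.0]] [[245, 91], [241, 127], [251, 191], [307, 193], [320, 93]]
scene pred [[230.7, 212.2], [246.5, 200.8], [272.2, 235.5], [257.3, 247.9]]
(258, 204, 32, 16) 171.5 [[256.6000061035156, 210.6999969482422], [259.0, 202.8000030517578], [289.79998779296875, 211.8000030517578], [287.5, 219.6999969482422]] [[258, 206], [288, 218], [287, 211]]
(230, 202, 42, 46) 948.5 [[228.3000030517578, 213.60000610351562], [248.1999969482422, 200.0], [272.5, 235.60000610351562], [252.60000610351562, 249.1999969482422]] [[246, 202], [230, 216], [253, 247], [271, 234]]
16.2 [0.00164628 0.00037069 0.26330933]
```

```bash
python3 -c "
from rig import manip
print(manip.sign_off())"
```

```text
the job is handed in; nothing more can be done
None
```

I pressed the leg against its stop at about 20 N, set the multimeter on the ledges leaning on the leg with its display end up, let go, and handed the job in at about 16 s. By camera the meter sits within a few millimetres of the seat, but no verdict came back, and I viewed 11 pictures, one over the limit of 10.

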